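# Close a specimen carton and hold the spring bar over its flaps at the index

## Task

Fold the carton's short flap down flat, then fold the wide flap down flat over it. Then pull the spring-return hold-down bar (it has an upright grip) out over the shut flaps, until the pointer on the end of the bar is level with the pointed index clip on the side rail, and finish while still holding it there: if you let go the spring takes it back. Leave the concrete cylinder, the bowl and the plaster block where they are.

Things in the scene. Friction and masses are not known exactly. Their poses are not given: they have to be found in the camera images.
- jig: Closing jig, fixed: plywood board with an open cardboard carton, 140 mm in jig x, 180 mm in jig y, walls 4 mm, rim at z = 92 mm, two tins inside. Origin: on the table under the carton's middle. Jig x points away from the robot, y left, z up. The bar is pulled along -x. The board is 12 mm thick, jig x -130 to 260 mm, y -155 to 155 mm.
- short_flap (a joint): Angle of the short cardboard flap (136 mm along jig x, 65 mm long, 4 mm thick), hinged on the carton's right edge (jig y -90 mm). 0 = flat over the carton, 1.57 = upright, more = leaning outwards (stop at 2.1). Stiff crease: it stays where it is left; about 1 N near its free edge moves it.
- short_flap_hinge (a point): Middle of the short flap's crease, at jig x 0, y -90 mm, z 94 mm; does not move when the flap turns.
- short_flap_edge (a point): Middle of the short flap's free edge, 65 mm from its crease.
- wide_flap (a joint): Angle of the wide cardboard flap (136 mm along jig x, 120 mm long, 4 mm thick), hinged on the carton's left edge (jig y +90 mm). 0 = flat, its underside just above the short flap's top; 1.57 = upright, more = leaning outwards (stop at 2.1). Stays where it is left, moved by about 1 N.
- wide_flap_hinge (a point): Middle of the wide flap's crease, at jig x 0, y +90 mm, z 98 mm.
- wide_flap_edge (a point): Middle of the wide flap's free edge, 120 mm from its crease.
- hold_bar (a joint): Pull-out of the spring-return hold-down bar in m: 0 = home, 0.11 = end stop; slides level along jig -x. The spring pulls it back with 4.5 N at 0 and 0.9 N more per cm; it never stays where it is left. Steel bar 18 mm in jig x, 246 mm in jig y, z = 104 to 118 mm; at home its middle is at jig x 95 mm, behind the flaps.
- bar_grip (a point): Middle of the bar's upright black grip: a block 12 mm thick in jig x, 36 mm wide in jig y, top at z = 152 mm, foot at z = 118 mm; this point at z = 138 mm. Pinch it from above, one finger before and one behind it; 60 mm free between it and the housing.
- bar_pointer (a point): Tip of the small wedge on the right (-y) end of the bar; moves with the bar. At home at jig x 95 mm, y -129 mm, z 111 mm.
- index_tip (a point): Pointed edge of the dark steel index clip on the aluminium rail (rail along jig x at y -140 mm, top at z = 94 mm). Fixed for the run, 45 to 90 mm nearer the robot than the bar's pointer at home; point at jig y -134 mm, z 111 mm. On the mark = bar_pointer and index_tip have the same jig x.
- index: The index clip, 22 mm along jig x, up to z = 114 mm; origin on the rail's top; axes parallel to the jig's, same jig x as index_tip.
- cylinder: Bystander: upright concrete cylinder, diameter 61 mm, 124 mm high; origin at the centre of its underside.
- bowl: Bystander: small porcelain bowl, diameter 66 mm, 35 mm high; origin at the centre of its underside.
- block: Bystander: lump of plaster 37 x 47 x 34 mm; origin at the centre of its underside.
- housing_top (a point): Centre of the top of the grey spring housing behind the carton: jig x 165 to 235 mm, y -60 to 60 mm, top at z = 130 mm. The bar's two rods (10 mm thick) run into it and stick out behind.

How it is judged:
By the outcome, as a careful person would: the job done as asked, in the order asked, and still so for the second after the job is handed in, while the arm keeps its last pose, push and grip.
It also fails if it takes over 64 s, if anything falls off the work surface, if the arm or the gripper's body presses on something with over 40 N, if the wrist force passes 120 N, or if a joint passes its speed limit or range.

## Robot

A 6-joint arm with a two-finger parallel gripper is mounted at the origin on the work surface; the furniture and walls round the work are solid. World frame = base frame: x ahead of the robot, y to its left, z up, the work surface at z = 0. Lengths are in m, angles in rad, forces in N, time in s.
With the tool pointing down it reaches from about 0.325 to 0.75 m from the base axis. Payload 7.6 kg.
Tool frame: the origin (TCP) lies between the finger pads; the fingertips stand 14 mm ahead of it and the grasp point (between the pads) lies 5 mm behind it (ctrl.tip_reach is the distance from the TCP to the fingertips, in m); z points along the fingers, y is the line along which they close (so a half turn about z gives the same grasp; the last joint's range is limited). The gripper opens to 85 mm and grips with 20 to 120 N. Pads are 22 mm wide; open, the fingers measure 114 mm over their backs; the gripper's body (76 mm by 85 mm) begins 54 mm behind the grasp point. The pads swing forward as they close: fully open they stand 13 mm farther back than shut.
Start: joints at [-1.182, 0.052, 1.401, -0, 1.689, -0.07], TCP at [0.233, -0.471, 0.245] pointing down, gripper open.
Joint ranges: [-2.9, 2.9], [-0.91, 2.17], [0.12, 2.37], [-1.06, 4.2], [0.26, 2.73], [-2.93, 2.93]. Speed limits (rad/s): [2.57, 2.57, 3.01, 3.14, 3.14, 3.14].

## Interface

Orientations are given as a unit quaternion [w, x, y, z].
In Python, from cell import ctrl gives the robot as it stands.
- The arm moves only by the tool apply_moves, never from a script. Its argument "series" is a list that holds one entry, the list of rows, each a list of 6 numbers: the shift along the tool's x, y, z in cm, then the turn, a rotation vector about the tool's x, y, z in rad. In form: [[[dx, dy, dz, ax, ay, az], ...]]. A call has exactly 8 rows; each row is the pose to reach, as a shift and turn from the pose commanded when the call began, along the tool's axes at that moment; what a row does not reach only later rows make up. A row lasts 1/10 s, in which the tool goes at most 50 mm and 8.59 degrees, less where a joint would pass 70% of its speed; a pose out of reach is approached as far as the arm can. A call with a gripper value outside its range is refused whole. "hand" is the opening, from 0 (shut) to 1 (fully open), set as the call begins (left out, the last holds). The fingers move at their own pace and stop on an object; the grip force is fixed at half the most. Time passes only in rows, so rows that repeat a pose let the fingers close, or fill a call up. It gives the time, the measured TCP pose, the force, the opening and the grip force at its end, in the units of the state.
- ctrl.state(): the state, without advancing time (a new reading comes with each control period).
- ctrl.get_image(name): name is "scene" or "top" or "wrist"; returns the picture (420x560x3 uint8, red, green, blue); there is no depth.
- ctrl.camera_model(name): a dict with "mtx" (3x3 intrinsics, pixels), "R" (3x3) and "t" (3): a world point X has camera coordinates R X + t. Camera axes: x right, y down, z forward; pixel columns grow to the right and rows downward; lengths in m; the calibration is good to about 2 mm. A picture is of the moment at which its call begins: read the wrist's pose just before it. camera_model takes no time and is no camera call; for the wrist camera it gives the pose at the moment of the call.
- ctrl.close_job(): hands the job in; it is judged then, once.
The state is a dict: "clock": time; "joint_pos": joint angles; "qvel": joint speeds; "joint_torque": joint torques, N m; "tool_pos": TCP position; "orientation": TCP orientation; "contact_force": force on the tool from outside, world axes, zero at the start; "wrist_torque": the same for the moment, N m; "width": finger opening in m; "grip_force": force on a finger pad.
Only numpy, scipy, OpenCV 4.12 (cv2) and the standard library are available. Lean on these libraries where they do the work, as an engineer would, in place of code of your own. Each camera call takes 0.05 s, during which the arm holds its last target. There are 200 camera calls.

## Working session

There is one attempt and no reset: what is moved stays moved. The work goes in short steps, Python scripts to look and compute and a tool call to move; the robot and the scene stay as the last step left them, time stands still between calls to the robot, and variables do not carry over. Pictures are saved under pics/ and viewed, at most 10 in all, crops included, and the job is handed in when it is done.

Besides the shell and the picture viewer there is one more tool, called after ">>>" as name(argument=value, ...), one argument or row to a line, values as JSON. apply_moves: Moves the arm, as the interface text tells. Its arguments: {"type":"object","properties":{"series":{"type":"array","items":{"type":"array","items":{"type":"array","items":{"type":"number"}}}},"hand":{"type":"number"}},"required":["series"]}

```bash
mkdir -p pics; ls
python3 - <<'E'
from cell import ctrl
import cv2
for n in ("scene","top"):
    im=ctrl.get_image(n); cv2.imwrite(f"pics/{n}0.png",im[:,:,::-1])
    m=ctrl.camera_model(n); print(n,m)
print(ctrl.state(), ctrl.tip_reach)
E
```

```text
pics
scene {'mtx': array([[414.44820957,   0.        , 279.56088962],
       [  0.        , 414.44820957, 209.41184977],
       [  0.        ,   0.        ,   1.        ]]), 'R': array([[ 0.86569801, -0.50054081,  0.00508398],
       [-0.24252142, -0.42828848, -0.87048971],
       [ 0.43789304,  0.75234824, -0.49216035]]), 't': array([-0.48848099,  0.23461535,  1.13463523])}
top {'mtx': array([[438.02256641,   0.        , 283.31232182],
       [  0.        , 438.02256641, 215.71258554],
       [  0.        ,   0.        ,   1.        ]]), 'R': array([[ 0.01260021, -0.99989759, -0.0067851 ],
       [-0.99348448, -0.01175015, -0.11336015],
       [ 0.11326882,  0.00816925, -0.99353079]]), 't': array([0.00791499, 0.56277914, 1.34553031])}
{'clock': 0.1, 'joint_pos': array([-1.18232906e+00,  5.27882504e-02,  1.40159661e+00, -2.82736472e-06,
        1.68861928e+00, -7.03189633e-02]), 'qvel': array([ 0.000752  , -0.00069757, -0.00537265,  0.00128136, -0.00030618,
        0.00172792]), 'joint_torque': array([ 9.94523507e-04, -3.82582819e+01, -3.60985243e+01, -1.03224741e-04,
        4.76137197e-03,  9.37394759e-06]), 'tool_pos': array([ 0.23241949, -0.47047724,  0.24456249]), 'orientation': array([-6.96609064e-04,  9.73804367e-01,  2.27386359e-01, -1.13178693e-04]), 'contact_force': array([-0.48281654,  0.16251124,  0.99593845]), 'wrist_torque': array([-0.01696104, -0.02782462,  0.00959764]), 'grip_force': 0.0, 'width': 0.08565415675311505} 0.014
```

View pics/scene0.png

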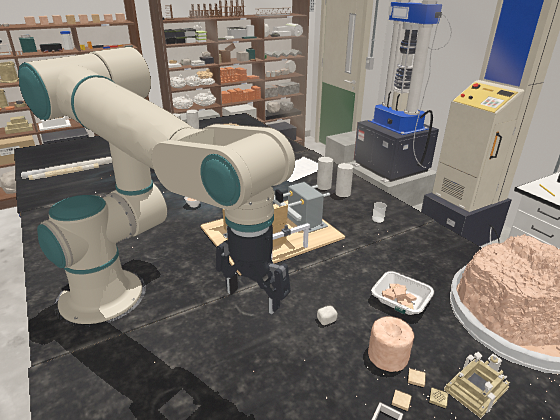

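View pics/top0.png

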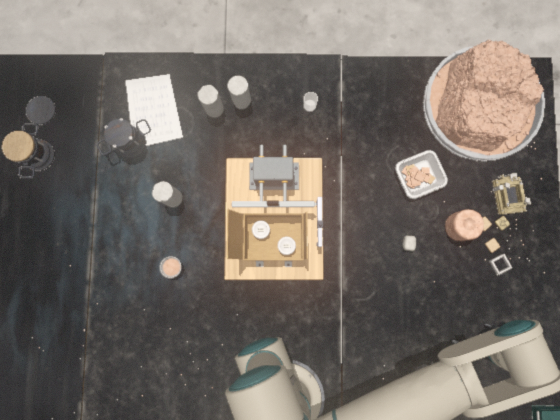

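The jig sits in the top view at columns 225–323, rows 158–280, nearly aligned with the world. The wide flap leans out on the left (about col 236), and the short flap is near upright on the right (about col 305). The cylinder is at (168,195), the bowl at (171,268) and the block at (410,243).

Run:
```python
import cv2
im=cv2.imread("pics/top0.png")[150:288,215:335]
cv2.imwrite("pics/top0c.png",cv2.resize(im,None,fx=4.3,fy=4.3,interpolation=cv2.INTER_CUBIC))
```

```text
(no output)
```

View pics/top0c.png

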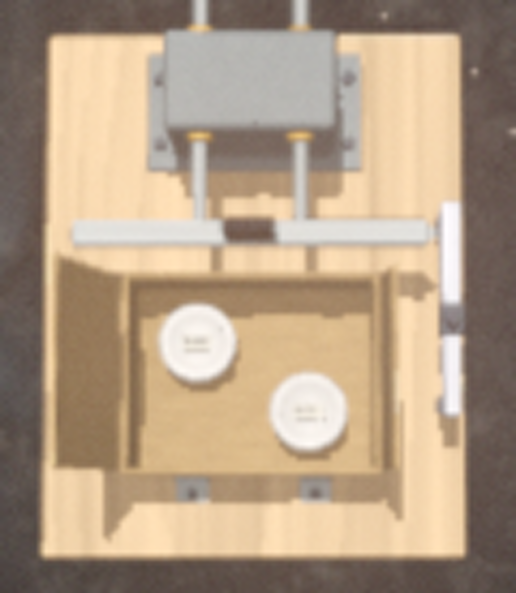

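The enlarged crop shows the board corners at about (50,35), (460,35), (466,556) and (41,556). The bar runs at y≈232 with its grip at (249,230). The dark index clip spans y 303–336 at x≈452. The wide flap leans left to x≈57, and the short flap is near upright at x≈375–397.

```bash
cat > h.py <<'E'
import numpy as np
from scipy.optimize import least_squares
from cell import ctrl
def ray(n,uv,z,m=None):
    "world point on pixel uv at height z"
    m=m or ctrl.camera_model(n); R=m["R"]; c=-R.T@m["t"]
    d=R.T@np.linalg.inv(m["mtx"])@np.array([*uv,1.]); return c+d*(z-c[2])/d[2]
def crop(u,v): return (u/4.3+215-.5+.5/4.3, v/4.3+150-.5+.5/4.3)
E
python3 - <<'E'
from h import *
px=[(50,35),(460,35),(466,556),(41,556)]
J=np.array([(.26,.155),(.26,-.155),(-.13,-.155),(-.13,.155)])
W=np.array([ray("top",crop(*p),.012)[:2] for p in px])
def T(p,J): c,s=np.cos(p[2]),np.sin(p[2]); return J@np.array([[c,s],[-s,c]])+p[:2]
s=least_squares(lambda p:(T(p,J)-W).ravel(),[.45,0,0]); p=s.x; print("jig",p,s.fun.round(4))
inv=lambda w:(np.array(w[:2])-p[:2])@np.array([[np.cos(p[2]),-np.sin(p[2])],[np.sin(p[2]),np.cos(p[2])]])
for nm,q,z in [("grip",(249,230),.152),("clip",(452,319.5),.114),("barR",(432,232),.111),("wideL far",(57,257),None),("wideL near",(55,467),None),("barL",(72,233),.118),("hous fl",(165,32),.13),("hous nr",(334,130),.13),("wideIn far",(127,277),.092),("wideInnear",(127,470),.092),("shortfar",(397,270),.15),("shortR near",(397,472),.15),("shortL far",(375,275),.15),("shortnear r",(390,472),.094)]:
    for zz in ([z] if z else [.15,.18,.2]):
        w=ray("top",crop(*q),zz); print(nm,zz,w.round(4),"jig",inv(w).round(4))
for nm,q in [("cyl",(172,198)),("bowl",(171,268)),("block",(410,243))]: print(nm,ray("top",q,.0).round(3))
E
```

```text
jig [0.49420708 0.04473085 0.01207352] [ 0.0004  0.0005  0.0008 -0.0005 -0.0007  0.0002 -0.0005 -0.0002]
grip 0.152 [0.5851 0.0453 0.152 ] jig [ 0.0909 -0.0005]
clip 0.114 [ 0.5302 -0.0936  0.114 ] jig [ 0.0343 -0.1387]
barR 0.111 [ 0.5911 -0.0798  0.111 ] jig [ 0.0953 -0.1257]
wideL far 0.15 [0.5657 0.1738 0.15  ] jig [0.073  0.1282]
wideL far 0.18 [0.5618 0.1697 0.18  ] jig [0.0691 0.1241]
wideL far 0.2 [0.5593 0.167  0.2   ] jig [0.0666 0.1214]
wideL near 0.15 [0.4256 0.1713 0.15  ] jig [-0.0671  0.1274]
wideL near 0.18 [0.4251 0.1673 0.18  ] jig [-0.0676  0.1234]
wideL near 0.2 [0.4248 0.1646 0.2   ] jig [-0.0679  0.1207]
barL 0.118 [0.5865 0.1682 0.118 ] jig [0.0938 0.1224]
hous fl 0.13 [0.7255 0.1061 0.13  ] jig [0.232  0.0586]
hous nr 0.13 [ 0.6581 -0.0111  0.13  ] jig [ 0.1633 -0.0578]
wideIn far 0.092 [0.5595 0.1322 0.092 ] jig [0.0663 0.0867]
wideInnear 0.092 [0.425  0.1292 0.092 ] jig [-0.0681  0.0853]
shortfar 0.15 [ 0.5596 -0.054   0.15  ] jig [ 0.0642 -0.0995]
shortR near 0.15 [ 0.4251 -0.0549  0.15  ] jig [-0.0703 -0.0988]
shortL far 0.15 [ 0.556  -0.0393  0.15  ] jig [ 0.0608 -0.0848]
shortnear r 0.094 [ 0.4259 -0.0527  0.094 ] jig [-0.0695 -0.0966]
cyl [0.62  0.376 0.   ]
bowl [0.395 0.37  0.   ]
block [ 0.483 -0.39   0.   ]
```

```bash
cat >> h.py <<'E'
from scipy.spatial.transform import Rotation as Ro
P=np.array([0.4942,0.0447,0.0121])
def j2w(j): return np.r_[P[:2],0]+Ro.from_euler("z",P[2]).apply(j)
def w2j(w): return Ro.from_euler("z",-P[2]).apply(np.array(w)-np.r_[P[:2],0])
GOAL=Ro.from_matrix(np.array([[0,1,0],[1,0,0],[0,0,-1.]])) # tool x=jig y, y=jig x, z down
def cur():
    s=ctrl.state(); q=s["orientation"]; return s, Ro.from_quat([*q[1:],q[0]])
def delta(j):
    s,R=cur(); G=Ro.from_euler("z",P[2])*GOAL
    print("shift cm",(R.inv().apply(j2w(j)-s["tool_pos"])*100).round(2),"turn",(R.inv()*G).as_rotvec().round(3))
def show():
    s,_=cur(); print(round(s["clock"],2),"tcp jig",w2j(s["tool_pos"]).round(4),"F",s["contact_force"].round(1),"w",round(s["width"],4))
E
python3 -c "
from h import *
show(); delta([-.005,-.145,.235])"
```

```text
0.1 tcp jig [-0.268  -0.512   0.2446] F [-0.5  0.2  1. ] w 0.0857
shift cm [ 39.57 -21.73   0.99] turn [-1.000e-03 -1.000e-03 -1.124e+00]
```

>>> apply_moves(
  series=[
    [[4,-2.2,0.1,0,0,-0.14],[8,-4.4,0.2,0,0,-0.28],[12,-6.6,0.3,0,0,-0.42],[16,-8.8,0.4,0,0,-0.56],[20,-11,0.5,0,0,-0.7],[24,-13.2,0.6,0,0,-0.84],[28,-15.4,0.7,0,0,-0.98],[32,-17.6,0.8,0,0,-1.124]],
  ],
  hand=0,
)

```text
clock: 0.9
tool_pos: [0.4421, -0.1694, 0.237]
orientation: [-0.0, 0.701, 0.713, -0.0]
contact_force: [-0.6, -0.8, -0.2]
width: -0.0001
grip_force: 0.0
```

```bash
python3 -c "
from h import *
show(); delta([-.005,-.145,.149])"
```

```text
0.9 tcp jig [-0.0547 -0.2135  0.237 ] F [-0.6 -0.8 -0.2] w -0.0001
shift cm [6.82 5.01 8.8 ] turn [-0.    -0.     0.006]
```

>>> apply_moves(
  series=[
    [[1.3,1,0.5,0,0,0.006],[2.6,2,1.5,0,0,0.006],[3.9,3,3,0,0,0.006],[5.2,4,4.5,0,0,0.006],[6.0,5,6,0,0,0.006],[6.5,5,7.5,0,0,0.006],[6.8,5,8.8,0,0,0.006],[6.8,5,8.8,0,0,0.006]],
  ],
)

```text
clock: 1.7
tool_pos: [0.4895, -0.1021, 0.147]
orientation: [-0.002, 0.705, 0.709, -0.001]
contact_force: [-0.1, 0.0, 0.1]
width: 0.0001
grip_force: 0.0
```

```bash
python3 -c "
from h import *
show(); delta([-.005,-.145,.149])
import cv2
cv2.imwrite('pics/s1.png',cv2.resize(ctrl.get_image('scene')[150:290,180:380],None,fx=4,fy=4,interpolation=cv2.INTER_CUBIC)[:,:,::-1])"
```

```text
1.7 tcp jig [-0.0065 -0.1467  0.147 ] F [-0.1  0.   0.1] w 0.0001
shift cm [ 0.17  0.14 -0.2 ] turn [-0.004 -0.001 -0.006]
```

View pics/s1.png

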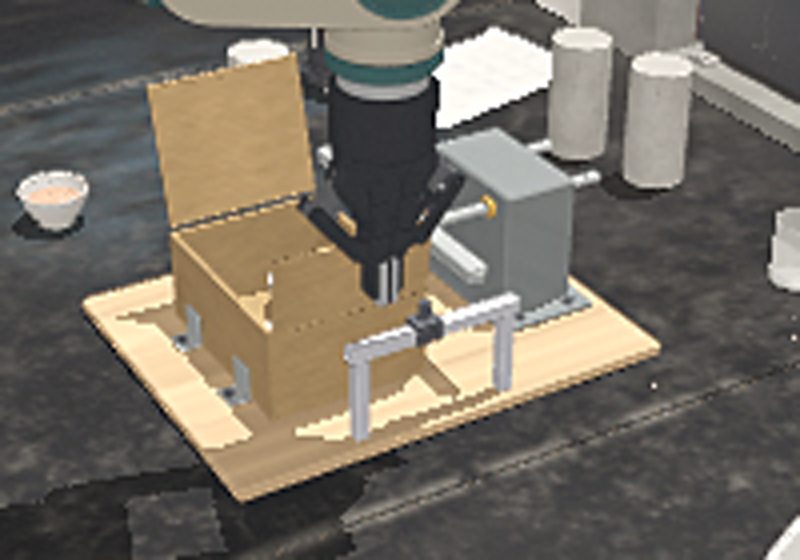

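The picture shows the shut fingertips outside the short flap, just above its crease and clear of the rail. Next I push the flap over along an arc.

>>> apply_moves(
  series=[
    [[2.2,0.1,-0.3,0,0,0],[4.4,0.1,-0.3,0,0,0],[5.2,0.1,-0.3,0,0,0],[5.9,0.1,-0.3,0,0,0],[6.7,0.1,-0.1,0,0,0],[7.5,0.1,0.2,0,0,0],[7.5,0.1,0.2,0,0,0],[7.5,0.1,0.2,0,0,0]],
  ],
)

```text
clock: 2.55
tool_pos: [0.4911, -0.0275, 0.1471]
orientation: [-0.0, 0.705, 0.709, -0.0]
contact_force: [-0.3, 0.3, -0.7]
width: -0.0002
grip_force: 0.0
```

```bash
python3 -c "
from h import *
show(); delta([-.005,-.049,.109])"
```

```text
2.55 tcp jig [-0.0039 -0.0722  0.1471] F [-0.3  0.3 -0.7] w -0.0002
shift cm [ 2.32 -0.12  3.81] turn [-0.    -0.    -0.006]
```

>>> apply_moves(
  series=[
    [[0.7,0,0.5,0,0,0],[1.3,0,1.1,0,0,0],[1.7,0,1.7,0,0,0],[2.1,0,2.3,0,0,0],[2.2,0,2.9,0,0,0],[2.3,0,3.5,0,0,0],[2.3,0,3.75,0,0,0],[2.3,0,3.75,0,0,0]],
  ],
)

```text
clock: 3.35
tool_pos: [0.491, -0.0044, 0.11]
orientation: [-0.0, 0.705, 0.709, 0.0]
contact_force: [-1.5, 3.0, 3.1]
width: 0.0001
grip_force: 2.0
```

```bash
python3 -c "
from h import *
show()"
```

```text
3.35 tcp jig [-0.0038 -0.049   0.11  ] F [-1.5  3.   3.1] w 0.0001
```

>>> apply_moves(
  series=[
    [[0,0,0.05,0,0,0],[0,0,0.1,0,0,0],[0,0,0.1,0,0,0],[0,0,0.1,0,0,0],[0,0,0.1,0,0,0],[0,0,0.1,0,0,0],[0,0,0.1,0,0,0],[0,0,0.1,0,0,0]],
  ],
)

```text
clock: 4.15
tool_pos: [0.4911, -0.0044, 0.1099]
orientation: [-0.0, 0.705, 0.709, 0.0]
contact_force: [-4.4, 2.6, 10.1]
width: -0.0002
grip_force: 4.9
```

```bash
python3 -c "
from h import *
show()"
```

```text
4.15 tcp jig [-0.0037 -0.049   0.1099] F [-4.4  2.6 10.1] w -0.0002
```

>>> apply_moves(
  series=[
    [[0,0,-3,0,0,0],[0,0,-7,0,0,0],[0,0,-11,0,0,0],[3,0,-15,0,0,0],[7.5,0,-15.5,0,0,0],[12,0,-15.5,0,0,0],[17,0,-15.5,0,0,0],[22,0,-15.5,0,0,0]],
  ],
)

```text
clock: 4.95
tool_pos: [0.4896, 0.217, 0.2636]
orientation: [0.0, 0.705, 0.709, 0.0]
contact_force: [0.6, -1.1, 0.4]
width: -0.0001
grip_force: 0.0
```

```bash
python3 -c "
from h import *
import cv2
cv2.imwrite('pics/s2.png',cv2.resize(ctrl.get_image('scene')[150:290,180:380],None,fx=4,fy=4,interpolation=cv2.INTER_CUBIC)[:,:,::-1])
show(); delta([-.005,.172,.199])"
```

```text
5.0 tcp jig [-0.0037  0.1788  0.2629] F [-2.7  5.2 -0.9] w 0.0003
shift cm [-0.7  -0.13  6.39] turn [-0.001 -0.003 -0.001]
```

View pics/s2.png

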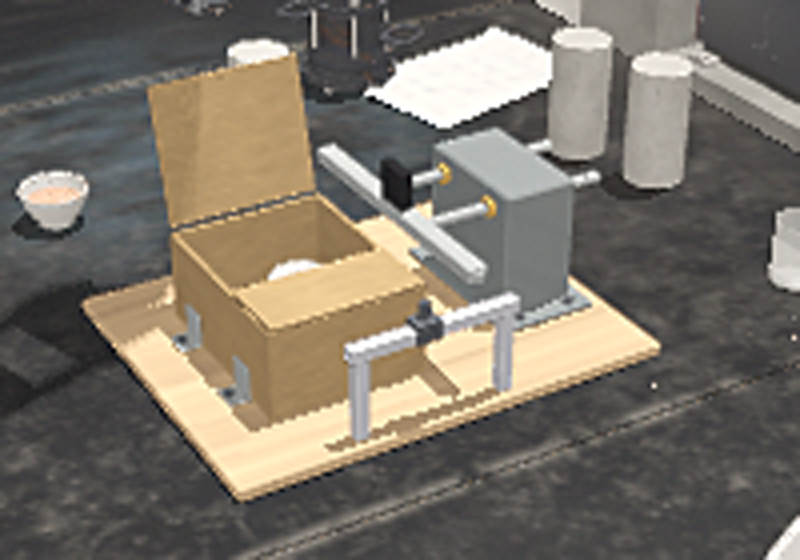

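The short flap lies flat. The wide flap still leans outwards, and the bar is home.

>>> apply_moves(
  series=[
    [[0.4,0,1.5,0,0,0],[0.4,0,4,0,0,0],[0.4,0,6.4,0,0,0],[-1.5,0,6.4,0,0,0],[-3.2,0,6.4,0,0,0],[-5,0,6.4,0,0,0],[-6.8,0,6.4,0,0,0],[-6.8,0,6.4,0,0,0]],
  ],
)

```text
clock: 5.8
tool_pos: [0.4901, 0.1446, 0.1986]
orientation: [0.0, 0.706, 0.708, -0.001]
contact_force: [-0.5, 0.0, 0.2]
width: -0.0005
grip_force: 0.0
```

```bash
python3 -c "
from h import *
show(); delta([-.005,-.002,.114])"
```

```text
5.8 tcp jig [-0.0029  0.0999  0.1986] F [-0.5  0.   0.2] w -0.0005
shift cm [-10.18  -0.1    8.47] turn [-0.001  0.001 -0.01 ]
```

>>> apply_moves(
  series=[
    [[-1.6,0,0,0,0,0],[-3.2,0,0,0,0,0],[-4.7,0,0.5,0,0,0],[-6.2,0,1.2,0,0,0],[-7.5,0,2.3,0,0,0],[-8.8,0,3.5,0,0,0],[-9.5,0,4.7,0,0,0],[-10.1,0,5.9,0,0,0]],
  ],
)

```text
clock: 6.6
tool_pos: [0.4906, 0.0457, 0.1393]
orientation: [-0.0, 0.705, 0.709, -0.0]
contact_force: [-0.9, -0.2, 0.8]
width: -0.0001
grip_force: 0.2
```

>>> apply_moves(
  series=[
    [[-0.1,0,0.8,0,0,0],[-0.3,0,1.6,0,0,0],[-0.4,0,2.3,0,0,0],[-0.4,0,2.6,0,0,0],[-0.4,0,2.7,0,0,0],[-0.4,0,2.75,0,0,0],[-0.4,0,2.75,0,0,0],[-0.4,0,2.75,0,0,0]],
  ],
)

```text
clock: 7.4
tool_pos: [0.4909, 0.0425, 0.1139]
orientation: [0.0, 0.705, 0.709, 0.0]
contact_force: [-3.6, -0.5, 5.8]
width: 0.0002
grip_force: 2.8
```

```bash
python3 -c "
from h import *
show()"
```

```text
7.4 tcp jig [-0.0033 -0.0021  0.1139] F [-3.6 -0.5  5.8] w 0.0002
```

The wide flap is pressed flat, stopping at the expected height. I lift, open and look with the wrist camera.

>>> apply_moves(
  series=[
    [[0,0,-2,0,0,0],[0,0,-5,0,0,0],[0,1,-9,0,0,0],[0,3,-12,0,0,0],[-2,5.5,-14,0,0,0],[-4,7,-14,0,0,0],[-4,7,-14,0,0,0],[-4,7,-14,0,0,0]],
  ],
  hand=0.6,
)

```text
clock: 8.2
tool_pos: [0.561, 0.0028, 0.2525]
orientation: [-0.0, 0.705, 0.709, -0.0]
contact_force: [0.1, 0.3, -0.3]
width: 0.0514
grip_force: 0.0
```

Run:
```python
from h import *
import cv2
show(); m=ctrl.camera_model("wrist"); im=ctrl.get_image("wrist")
cv2.imwrite("pics/w1.png",cv2.resize(im,(800,600),interpolation=cv2.INTER_CUBIC)[:,:,::-1])
np.save("w1.npy",m,allow_pickle=True); print(w2j(-m["R"].T@m["t"]), m["mtx"][0,0], (m["R"].T).round(3))
for j in ([.095,0,.152],[.095,-.129,.111],[.034,-.134,.111],[0,-.134,.111],[0,-.025,.1],[.068,-.025,.1]):
    c=m["mtx"]@(m["R"]@j2w(np.array(j))+m["t"]); print(j,(c[:2]/c[2]*800/560).round(0))
```

```text
8.2 tcp jig [ 0.0663 -0.0428  0.2525] F [ 0.1  0.3 -0.3] w 0.0514
[0.0666966  0.02330477 0.38080543] 342.90211149881816 [[ 1.     0.005  0.   ]
 [ 0.005 -0.965 -0.262]
 [-0.001  0.262 -0.965]]
[0.095, 0, 0.152] [465. 215.]
[0.095, -0.129, 0.111] [451. 421.]
[0.034, -0.134, 0.111] [352. 429.]
[0, -0.134, 0.111] [297. 429.]
[0, -0.025, 0.1] [289. 251.]
[0.068, -0.025, 0.1] [406. 250.]
```

View pics/w1.png

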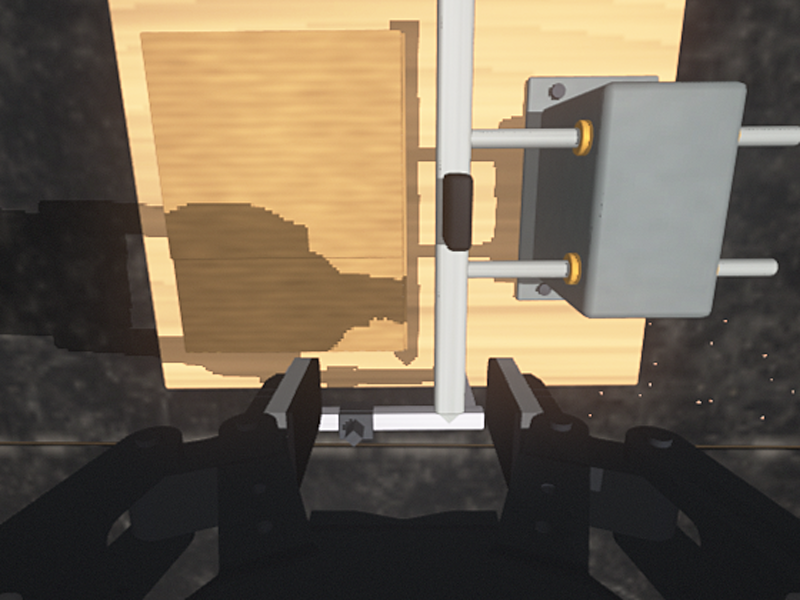

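The wide flap lies flat over the short one. The grip's top is centred at about (459,212). The bar's wedge is at about (451,420), and the index clip spans u 339–373 at v≈425. I enlarge the pointer and clip area.

Run:
```python
import cv2
im=cv2.imread("pics/w1.png")[390:450,315:495]
cv2.imwrite("pics/w1c.png",cv2.resize(im,None,fx=4.4,fy=4.4,interpolation=cv2.INTER_CUBIC))
```

```text
(no output)
```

View pics/w1c.png

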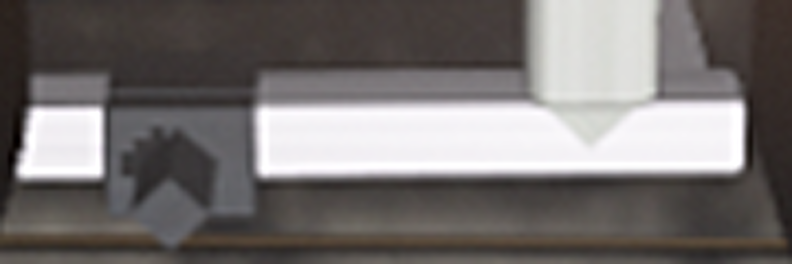

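Run:
```python
from h import *
m=np.load("w1.npy",allow_pickle=True).item(); k=.7
f=lambda u,v,z:w2j(ray("",((u+.5)*k-.5,(v+.5)*k-.5),z,m)).round(4)
p,i=f(449.5,423.6,.111),f(354.1,429,.111)
print("ptr",p,"idx",i,"pull",p-i); print("grip top",f(459,212,.152),f(472,212,.152),"ycheck",f(459,175,.152),f(459,250,.152))
g=f(459,212,.152); delta([g[0]+.001,g[1],.138])
```

```text
ptr [ 0.0937 -0.1307  0.111 ] idx [ 0.035 -0.134  0.111] pull [0.0587 0.0033 0.    ]
grip top [0.0921 0.0017 0.152 ] [0.0981 0.0017 0.152 ] ycheck [0.0917 0.0183 0.152 ] [ 0.0925 -0.016   0.152 ]
shift cm [ 4.42  2.69 11.46] turn [-0.001 -0.    -0.006]
```

>>> apply_moves(
  series=[
    [[2,1.3,0,0,0,0],[4.4,2.7,0.5,0,0,0],[4.4,2.7,2.5,0,0,0],[4.4,2.7,5,0,0,0],[4.4,2.7,7.5,0,0,0],[4.4,2.7,10,0,0,0],[4.4,2.7,11.4,0,0,0],[4.4,2.7,11.4,0,0,0]],
  ],
)

```text
clock: 9.05
tool_pos: [0.5864, 0.0475, 0.137]
orientation: [-0.002, 0.705, 0.709, -0.002]
contact_force: [0.4, -0.1, -0.3]
width: 0.0513
grip_force: 0.0
```

>>> apply_moves(
  series=[
    [[0,0,0,0,0,0],[0,0,0,0,0,0],[0,0,0,0,0,0],[0,0,0,0,0,0],[0,0,0,0,0,0],[0,0,0,0,0,0],[0,0,0,0,0,0],[0,0,0,0,0,0]],
  ],
  hand=0,
)

```text
clock: 9.85
tool_pos: [0.5872, 0.047, 0.1412]
orientation: [-0.0, 0.705, 0.709, -0.0]
contact_force: [-9.4, -1.0, 6.5]
width: 0.0108
grip_force: 60.2
```

```bash
python3 -c "
from h import *
show(); print(ctrl.state()['grip_force'])"
```

```text
9.85 tcp jig [0.093  0.0012 0.1412] F [-9.4 -1.   6.5] w 0.0108
60.24184763431549
```

>>> apply_moves(
  series=[
    [[0,-0.6,-0.2,0,0,0],[0,-1.5,-0.3,0,0,0],[0,-2.5,-0.3,0,0,0],[0,-3.5,-0.3,0,0,0],[0,-4.4,-0.3,0,0,0],[0,-5.2,-0.3,0,0,0],[0,-5.7,-0.3,0,0,0],[0,-5.7,-0.3,0,0,0]],
  ],
)

```text
clock: 10.65
tool_pos: [0.5309, 0.0463, 0.1413]
orientation: [0.001, 0.705, 0.709, 0.0]
contact_force: [9.1, -0.8, -12.3]
width: 0.011
grip_force: 59.0
```

Run:
```python
from h import *
import cv2
show(); print(ctrl.state()['grip_force'])
for n,(a,b) in {"scene":(225,280),"top":(210,305)}.items():
    im=ctrl.get_image(n); cv2.imwrite(f"pics/{n}9.png",im[:,:,::-1])
a=cv2.imread("pics/scene9.png")[195:270,260:360]; b=cv2.imread("pics/top9.png")[190:265,240:340]
cv2.imwrite("pics/fin.png",np.hstack([cv2.resize(x,(400,300),interpolation=cv2.INTER_CUBIC) for x in (a,b)]))
for n in ("scene","top"):
    m=ctrl.camera_model(n)
    for j in ([.035,-.129,.111],[.035,-.134,.111],[.045,-.134,.111]):
        c=m["mtx"]@(m["R"]@j2w(np.array(j))+m["t"]); print(n,j,(c[:2]/c[2]).round(1))
```

```text
10.65 tcp jig [0.0367 0.0011 0.1413] F [  9.1  -0.8 -12.3] w 0.011
58.99808049201965
scene [0.035, -0.129, 0.111] [284.1 224.4]
scene [0.035, -0.134, 0.111] [284.9 225.2]
scene [0.045, -0.134, 0.111] [287.7 224.3]
top [0.035, -0.129, 0.111] [316.4 223.8]
top [0.035, -0.134, 0.111] [318.1 223.8]
top [0.045, -0.134, 0.111] [318.  220.4]
```

View pics/fin.png

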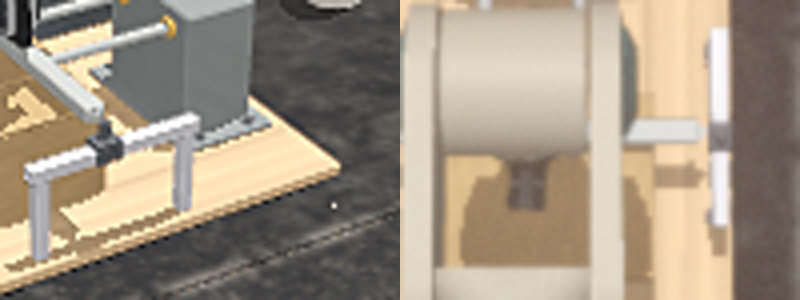

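The bar is about 2–3 mm short of the clip in both views (top crop: bar centre y≈131, clip centre y≈136), which agrees with the TCP reading. I pull the rest and ease the vertical load.

>>> apply_moves(
  series=[
    [[0,-0.1,0.1,0,0,0],[0,-0.24,0.2,0,0,0],[0,-0.24,0.2,0,0,0],[0,-0.24,0.2,0,0,0],[0,-0.24,0.2,0,0,0],[0,-0.24,0.2,0,0,0],[0,-0.24,0.2,0,0,0],[0,-0.24,0.2,0,0,0]],
  ],
)

```text
clock: 11.55
tool_pos: [0.5299, 0.0462, 0.1413]
orientation: [0.002, 0.705, 0.709, 0.002]
contact_force: [8.8, -1.4, -3.9]
width: 0.0113
grip_force: 60.2
```

Run:
```python
from h import *
import cv2
show(); m=ctrl.camera_model("wrist")
for j in ([.035,-.129,.111],[.035,-.1,.118]):
    c=m["mtx"]@(m["R"]@j2w(np.array(j))+m["t"]); print("wrist",(c[:2]/c[2]).round(1))
I={n:ctrl.get_image(n)[:,:,::-1] for n in ("scene","top")}
for n in I: cv2.imwrite(f"pics/{n}10.png",I[n])
a=I["scene"][210:240,270:300]; b=I["top"][208:238,300:330]
cv2.imwrite("pics/fin2.png",np.hstack([cv2.resize(x,(400,400),interpolation=cv2.INTER_CUBIC) for x in (a,b)]))
```

```text
11.55 tcp jig [0.0357 0.0011 0.1413] F [ 8.8 -1.4 -3.9] w 0.0113
wrist [282.5 455.4]
wrist [282.2 427. ]
```

View pics/fin2.png

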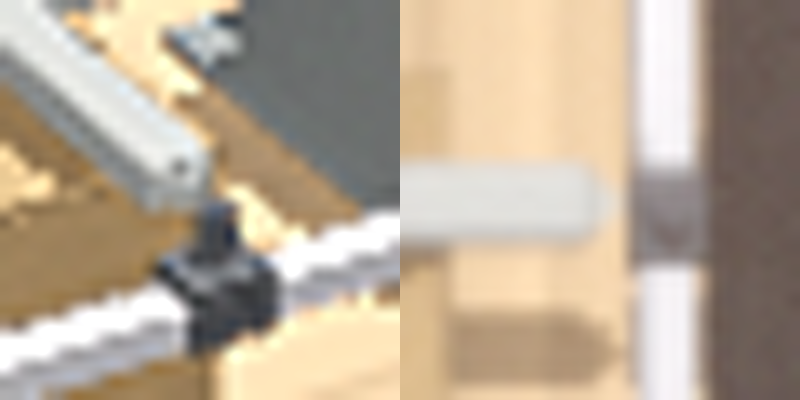

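The scene view and the enlarged top view (bar centre y≈201, clip centre y≈215, some of that perspective) agree with the TCP reading: about 1.5 mm still to go.

>>> apply_moves(
  series=[
    [[0,-0.15,0,0,0,0],[0,-0.15,0,0,0,0],[0,-0.15,0,0,0,0],[0,-0.15,0,0,0,0],[0,-0.15,0,0,0,0],[0,-0.15,0,0,0,0],[0,-0.15,0,0,0,0],[0,-0.15,0,0,0,0]],
  ],
)

```text
clock: 12.45
tool_pos: [0.5284, 0.0462, 0.1413]
orientation: [0.002, 0.705, 0.709, 0.002]
contact_force: [9.3, -1.0, -4.7]
width: 0.0111
grip_force: 60.2
```

```bash
cat > meas.py <<'E'
from h import *
import cv2,sys
# edge profile of bar end (col 310) and clip (cols 319-321) in averaged top images
show()
g=np.mean([ctrl.get_image("top").astype(float) for _ in range(4)],0)
m=ctrl.camera_model("top")
def pr(j): c=m["mtx"]@(m["R"]@j2w(np.array(j))+m["t"]); return (c[:2]/c[2]).round(2)
print("bar R-B col306-311", (g[215:232,306:312,0]-g[215:232,306:312,2]).mean(1).round(0))
print("clip col319-321", g[215:232,319:322].mean((1,2)).round(0))
print("pred bar edges x=.035", pr([.044,-.11,.118]),pr([.026,-.11,.104]),"clip edges",[pr([x,-.14,.099]) for x in (.046,.024)])
E
python3 meas.py
```

```text
12.45 tcp jig [0.0342 0.0011 0.1413] F [ 9.3 -1.  -4.7] w 0.0111
bar R-B col306-311 [70. 69. 69. 70. 68. 47. 12.  6.  5.  5.  6. 25. 63. 70. 70. 70. 66.]
clip col319-321 [243. 243. 242. 242. 238. 198. 154. 140. 137. 129. 116. 125. 150. 226.
 240. 241. 240.]
pred bar edges x=.035 [310.05 220.52] [309.83 227.03] clip edges [array([319.75, 220.51]), array([319.82, 227.85])]
```

```bash
cat > meas2.py <<'E'
from h import *
import cv2
m=ctrl.camera_model("top")
def edges(im,c0,c1,r0,r1):
    p=(im[r0:r1,c0:c1,0].astype(float)-im[r0:r1,c0:c1,2]).mean(1); n=len(p)//2
    w0,w1,b=p[:3].mean(),p[-2:].mean(),np.sort(p)[:3].mean()
    k=int(np.argmin(p)); f=np.clip((p[:k]-b)/(w0-b),0,1).sum(); g=np.clip((p[k:]-b)/(w1-b),0,1).sum()
    return r0-.5+f, r1-.5-g
def x(v,u,z): return w2j(ray("top",(u,v),z))[0]
a=cv2.imread("pics/top0.png")[:,:,::-1]; 
b=np.mean([ctrl.get_image("top").astype(float) for _ in range(4)],0)
e0=edges(a,306,312,195,211); e1=edges(b,306,312,214,232)
print(e0,e1,[x(v,309,.118) for v in e0],[x(v,309,.118) for v in e1]); print((a[195:211,306:312,0].astype(float)-a[195:211,306:312,2]).mean(1).round(0))
E
python3 meas2.py
```

```text
(np.float64(200.5), np.float64(206.6744534933562)) (np.float64(220.26318063958513), np.float64(226.27516368882476)) [np.float64(0.10353350349250047), np.float64(0.0851080316336291)] [np.float64(0.044765708469283516), np.float64(0.027008126709932953)]
[69. 71. 71. 70. 70. 59. 17.  7.  6.  6.  6. 14. 53. 68. 71. 70.]
```

```bash
python3 -c "
from h import *
show(); print(ctrl.close_job())"
```

```text
12.85 tcp jig [0.0342 0.0011 0.1413] F [ 9.7 -0.9 -3.3] w 0.0109
the job is handed in; nothing more can be done
None
```

The job is handed in: the short flap and then the wide flap are folded flat, and the arm is still holding the bar pulled out 58–59 mm against a measured 58.7 mm to the index clip, so the pointer is on the mark to within about 0.5 mm; the arm never went near the cylinder, bowl or block.

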